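# Load the glaze shaker and hold the flask down in its sprung cradle

### The job

Load the glaze shaker on the table: stand the tall vial in the pocket marked with one stud, then the short wide-capped vial in the pocket marked with two studs, both upright and all the way in, and put neither in the three-stud pocket. Then set the round stoneware flask upright in the sprung ring cradle, press it down until the ring is close to the bottom of its travel, and finish while still holding it pressed down there; leave the carved stamp and the test tile where they stand.

Things in the scene. Friction and masses are not known exactly. Their poses are not given: they have to be found in the camera images.
- shaker: fixed grey deck 115 (x, away from robot) x 330 (y, to its left) x 18 mm, yaw within 0.25. Origin: centre of underside, on the table. Left: aluminium block, x -35..35, y -10..160 mm, top 52 mm above the table, row of three pockets at x 10, y 130, 75, 20 mm, marked by one, two, three steel studs (3 mm high) on its near edge, from the left. Right: sprung ring cradle, axis at x 0, y -95 mm.
- pocket_1 (a point): centre of the mouth of the one-stud (leftmost) pocket, at the block's top face: 25 mm wide, 26 mm deep, chamfered 2 mm; the pockets are 55 mm apart
- pocket_2 (a point): centre of the mouth of the two-stud (middle) pocket, same form
- pocket_3 (a point): centre of the mouth of the three-stud pocket (nearest the cradle), same form; to be left empty
- cradle (a joint): how far the sprung ring is pressed down, m: 0 = up, 0.016 = bottom stop. It slides straight down on three thin steel posts 45 mm from its axis, tops 78 mm above the table. It starts to move at 3 N (more than the flask's weight) and takes about 13 N at the stop, flask's weight included (600 N/m); it springs back when let go.
- ring_center (a point): on the ring's axis at the upper edge of its funnel, 76 mm above the table when up; moves with it. Aluminium ring 104 mm across, 14 mm high; funnel opening 70 mm wide at the top, 50 mm at the bottom. The flask seated upright in it has its underside about 19 mm below this point, with nothing under it down to 21 mm above the table.
- flask: round white stoneware flask with a cork, loose, 0.15 to 0.25 kg. Origin: centre of its flat underside (36 mm across), z up. Ball body 64 mm in diameter, centre 26.5 mm up; straight neck 26 mm in diameter from 58 to 96 mm, lip 33 mm from 98 to 104 mm, cork 22 mm, top at 115 mm. Grip it by the neck from above.
- tall_vial: tall white vial with a narrow grey cap, standing loose, about 0.04 kg. Origin: centre of its underside, z up. Body 22 mm in diameter up to 68 mm, cap 20 mm in diameter from 72 to 88 mm (top).
- short_vial: short white vial with a wide grey cap, standing loose, about 0.035 kg. Origin: centre of its underside, z up. Body 22 mm in diameter up to 42 mm, cap 28 mm in diameter from 42 to 60 mm (top).
- stamp: carved brown wooden stamp, 25 x 25 x 62 mm, standing loose between the two vials. Origin: centre of its underside. To be left alone.
- test_tile: glazed test tile standing on its foot, 34 x 37 x 59 mm, loose, between the vials and the flask. Origin: centre of its underside. To be left alone.
Things that resemble listed ones, but are neither listed nor needed, are in the scene too. What is shaped like the short_vial but yellow is not meant.

How it is judged:
On the way, in this order (a step that is already met when the one before it is completed fails the run):
1. the tall vial stands fully in the one-stud pocket, let go (horizontal distance between tall_vial and pocket_1 below 0.005 m and z of tall_vial in the frame of pocket_1 below -0.022 m and angle between tall_vial's own z axis and vertical below 0.15 rad and contact force between each of the arm, the fingers and tall_vial below 0.2 N), for 0.2 s.
2. the short vial stands fully in the two-stud pocket, let go (horizontal distance between short_vial and pocket_2 below 0.005 m and z of short_vial in the frame of pocket_2 below -0.022 m and angle between short_vial's own z axis and vertical below 0.15 rad and contact force between each of the arm, the fingers and short_vial below 0.2 N), for 0.2 s.
3. the flask presses the cradle's ring down (value of joint cradle above 0.011 m and contact force between flask and cradle above 5 N and horizontal distance between flask and ring_center below 0.006 m), for 0.2 s.
At the end, for the whole second after the job is handed in: Robot holds the flask upright in the ring (6 mm, 0.15 rad), ring at least 11 of 16 mm down, 5 N or more between them; tall vial in pocket 1 and short vial in pocket 2, released, 22 mm deep, within 0.15 rad of upright; stamp and tile within 30 mm of their start (all of step 3 and z of flask in the frame of ring_center below -0.014 m and angle between each of flask, tall_vial, short_vial's own z axis and vertical below 0.15 rad and linear speed of flask below 0.02 m/s and contact force between any of the fingers, the arm and flask above 3 N and horizontal distance between tall_vial and pocket_1 below 0.005 m and z of tall_vial in the frame of pocket_1 below -0.022 m and horizontal distance between short_vial and pocket_2 below 0.005 m and z of short_vial in the frame of pocket_2 below -0.022 m and distance of each of stamp, test_tile from where it was at the start of the episode below 0.03 m); the arm keeps its last pose, push and grip.
It fails at once if the stamp is moved more than 30 mm or knocked over (distance of stamp from where it was at the start of the episode above 0.03 m or angle between stamp's own z axis and vertical above 0.6 rad).
It fails at once if the test tile is moved more than 30 mm or knocked over (distance of test_tile from where it was at the start of the episode above 0.03 m or angle between test_tile's own z axis and vertical above 0.6 rad).
It fails at once if a vial is put in the three-stud pocket ((horizontal distance between tall_vial and pocket_3 below 0.008 m and z of tall_vial in the frame of pocket_3 below -0.01 m) or (horizontal distance between short_vial and pocket_3 below 0.008 m and z of short_vial in the frame of pocket_3 below -0.01 m)).
It also fails if it takes over 72 s, if anything falls off the work surface, if the arm or the gripper's body presses on something with over 40 N, if the wrist force passes 120 N, or if a joint passes its speed limit or range.

### The arm

A 7-joint arm with a two-finger parallel gripper is mounted at the origin on a cart in front of the work surface, level with it; the furniture and walls round the work are solid. World frame = base frame: x ahead of the robot, y to its left, z up, the work surface at z = 0. Lengths are in m, angles in rad, forces in N, time in s.
With the tool pointing down it reaches from about 0.35 to 0.9 m from the base axis. Payload 8.1 kg.
Tool frame: the origin (TCP) lies where the fingers leave the gripper's body, on its centre line; the fingertips stand 66 mm ahead of it and the grasp point (between the pads) lies 47 mm ahead of it; z points along the fingers, y is the line along which they close (so a half turn about z gives the same grasp; the last joint's range is limited). The gripper opens to 92 mm and grips with 3 to 60 N. Pads are 19 mm wide; open, the fingers measure 130 mm over their backs; the gripper's body (75 mm by 190 mm) begins 47 mm behind the grasp point.
Start: joints at [-1.369, 0.434, 0.025, 1.573, -0.012, 1.134, -0.075], TCP at [0.188, 0.596, 0.292] pointing down, gripper open.
Joint ranges: [-2.62, 2.62], [-0.44, 2.09], [-1.27, 1.32], [0.08, 2.57], [-1.32, 4.46], [0.12, 2], [-2.74, 2.74]. Speed limits (rad/s): [2.22, 2.22, 3.01, 3.01, 3.14, 3.14, 3.14].

### API

Orientations are given as a rotation vector (axis times angle).
In Python, from cell import arm gives the robot as it stands.
- The arm moves only by the tool send_rows, never from a script. Its argument "motion" is text: rows parted by semicolons, each of 7 numbers parted by spaces: the closure, from 0 (fully open) to 1 (shut), then the shift along the world's x, y, z in m, then the turn, a rotation vector about the world's x, y, z in degrees. A call has 1 to 5 rows; each row shifts and turns the commanded pose from where the row before left it; what a row does not reach is not made up. A row lasts 1/8 s, in which the tool goes at most 62.5 mm and 10.7 degrees, less where a joint would pass 70% of its speed; a pose out of reach is approached as far as the arm can. A call is refused whole if a number of a shift passes 0.0625 or a number of a turn 10.7, either way. A call with a gripper value outside its range is refused whole. The fingers move at their own pace and stop on an object; "force" is the grip in N (left out, the last holds). Time passes only in rows, so rows that do not move let the fingers close. It gives the time, the measured TCP pose, the force, the opening and the grip force at its end, in the units of the state.
- arm.observe(): the state, without advancing time (a new reading comes with each control period).
- arm.get_image(name): name is "side" or "top" or "wrist"; returns (picture, depth): 400x640x3 uint8, blue, green, red; 400x640 float32, m along the optical axis (not along the pixel's ray), 0 where there is no reading.
- arm.camera_model(name): a dict with "fx", "fy", "cx", "cy" (pixels), "view" (4x4, takes a point from world to camera coordinates). Camera axes: x right, y down, z forward; pixel columns grow to the right and rows downward; lengths in m; the calibration is good to about 2 mm. The wrist camera is an equidistant fisheye: a pixel r from the principal point sees the ray r / f radians off the axis. A picture is of the moment at which its call begins: read the wrist's pose just before it. camera_model takes no time and is no camera call; for the wrist camera it gives the pose at the moment of the call.
- arm.sign_off(): hands the job in; it is judged then, once.
The state is a dict: "clock": time; "joints": joint angles; "dq": joint speeds; "joint_efforts": joint torques, N m; "position": TCP position; "ee_rot": TCP orientation; "force": force on the tool from outside, world axes, zero at the start; "ft_torque": the same for the moment, N m; "width": opening from 0.0 (shut) to 1.0 (fully open); "gripper_force": force on a finger pad.
Only numpy, scipy, OpenCV 4.12 (cv2) and the standard library are available. Lean on these libraries where they do the work, as an engineer would, in place of code of your own. Each camera call takes 0.05 s, during which the arm holds its last target. There are 200 camera calls.

## Working session

There is one attempt and no reset: what is moved stays moved. The work goes in short steps, Python scripts to look and compute and a tool call to move; the robot and the scene stay as the last step left them, time stands still between calls to the robot, and variables do not carry over. Pictures are saved under pics/ and viewed, at most 10 in all, crops included, and the job is handed in when it is done.

Besides the shell and the picture viewer there is one more tool, called after "Emit:" as name(argument=value, ...), one argument or row to a line, values as JSON. send_rows: Moves the arm, as the interface text tells. Its arguments: {"type":"object","properties":{"motion":{"type":"string"},"force":{"type":"number"}},"required":["motion"]}

```bash
mkdir -p pics
cat > h.py <<'E'
import numpy as np, cv2
from cell import arm
def grab(n):
    m=arm.camera_model(n); im,d=arm.get_image(n); np.savez(f'{n}.npz',im=im,d=d,**{k:np.array(v) for k,v in m.items()}); return im,d,m
def load(n):
    z=np.load(n+'.npz'); return z['im'],z['d'],z
def world(d,m):
    v,u=np.mgrid[:d.shape[0],:d.shape[1]]
    c=np.stack([(u-m['cx'])/m['fx']*d,(v-m['cy'])/m['fy']*d,d,np.ones_like(d)],-1)
    return (c@np.linalg.inv(m['view']).T)[...,:3]
E
python3 - <<'E'
from h import *
s=arm.observe(); print({k:np.round(v,3) for k,v in s.items()})
for n in('top','side'):
    im,d,m=grab(n); print(n,m['fx'],np.round(np.linalg.inv(m['view']),3).tolist()); cv2.imwrite(f'pics/{n}0.png',im)
E
```

```text
{'clock': np.float64(0.0), 'joints': array([-1.369,  0.435,  0.025,  1.574, -0.012,  1.134, -0.075]), 'dq': array([ 0.001,  0.   , -0.   ,  0.001, -0.   , -0.   , -0.   ]), 'joint_efforts': array([ 0.0000e+00, -6.6785e+01,  9.8400e-01, -3.1444e+01, -6.1000e-02,
        4.3000e-02,  0.0000e+00]), 'position': array([0.187, 0.596, 0.291]), 'ee_rot': array([-4.770e-01, -3.105e+00,  3.000e-03]), 'force': array([ 0.236, -0.32 , -0.244]), 'ft_torque': array([-0.006, -0.009, -0.055]), 'gripper_force': np.float64(0.0), 'width': np.float64(0.999)}
top 431.12103022984576 [[-0.008, -0.997, 0.078, 0.459], [-1.0, 0.008, -0.0, 0.027], [-0.0, -0.078, -0.997, 1.032], [0.0, 0.0, 0.0, 1.0]]
side 444.2971932704052 [[0.961, -0.119, 0.249, 0.306], [-0.276, -0.437, 0.856, -0.77], [0.007, -0.892, -0.453, 0.508], [0.0, 0.0, 0.0, 1.0]]
```

View pics/top0.png

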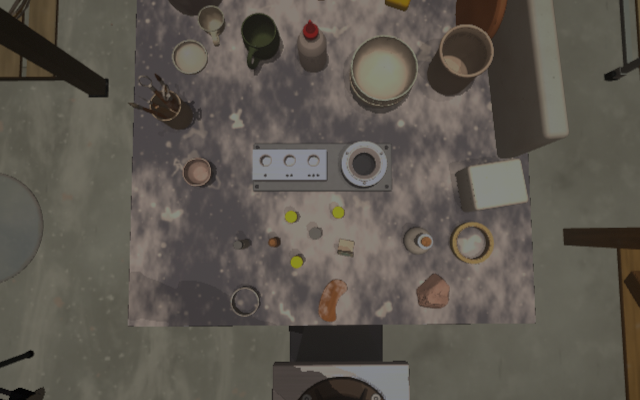

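View pics/side0.png

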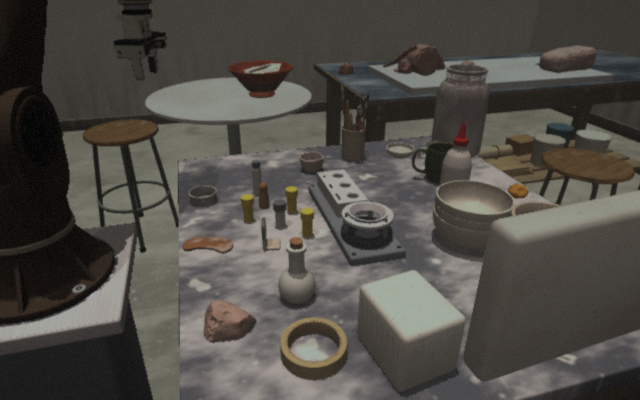

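The top view shows the tall vial near (241,243), the stamp (274,242), the short vial (316,233), the tile (346,246), the flask (420,240), the pockets (265/289/313,160) and the ring (364,164). Three yellow decoys stand at (291,216), (338,212) and (297,262). Next I measure from depth.

Run:
```python
from h import *
im,d,m=load('top'); W=world(d,m)
R=lambda a:np.round(a,4)
def blob(n,u,v,r,lo,hi):
    P=W[v-r:v+r+1,u-r:u+r+1].reshape(-1,3); P=P[(P[:,2]>lo)&(P[:,2]<hi)]
    print(n,len(P),R(P.mean(0)),R((P.min(0)+P.max(0))/2),R(np.ptp(P,axis=0)))
blob('tall',241,243,8,.078,.095); blob('short',316,233,9,.05,.07); blob('stamp',274,242,9,.052,.07)
blob('tile',346,246,12,.03,.07); blob('flask',422,240,20,.09,.13); blob('flaskbody',418,240,20,.03,.06)
for n,u,v in(('y1',291,216),('y2',338,212),('y3',297,262)): blob(n,u,v,9,.05,.07)
blob('ring',364,164,28,.07,.085)
P=W[140:200,245:400]; mk=((P[...,2]>.048)&(P[...,2]<.0535)); mk[:,85:]=0
v,u=np.nonzero(mk); Q=P[mk]; r=cv2.minAreaRect(Q[:,:2].astype(np.float32)); print('block',r, Q[:,2].mean())
mk=((P[...,2]>.010)&(P[...,2]<.026)); Q=P[mk]; print('deck',cv2.minAreaRect(Q[:,:2].astype(np.float32)),np.median(Q[:,2]))
print('table z',np.median(W[280:300,180:220,2]))
c=np.hstack([cv2.resize(im[130:200,240:400],None,fx=5,fy=5,interpolation=cv2.INTER_CUBIC)])
cv2.imwrite('pics/c1.png',cv2.convertScaleAbs(c,alpha=1.3))
```

```text
tall 69 [0.4299 0.2223 0.0871] [0.4298 0.2233 0.0852] [0.0175 0.0197 0.0105]
short 120 [0.4533 0.0547 0.06  ] [0.4532 0.055  0.0598] [0.0247 0.0271 0.0099]
stamp 63 [0.4345 0.1509 0.0602] [0.4349 0.1519 0.06  ] [0.018  0.0188 0.0122]
tile 63 [ 0.4074 -0.0124  0.056 ] [ 0.4079 -0.0123  0.0469] [0.0113 0.0355 0.0333]
flask 193 [ 0.4345 -0.1805  0.1084] [ 0.4345 -0.1811  0.108 ] [0.032  0.032  0.0208]
flaskbody 379 [ 0.4355 -0.1718  0.0457] [ 0.434  -0.1798  0.0451] [0.0598 0.058  0.0295]
y1 121 [0.4914 0.109  0.0601] [0.4918 0.1089 0.0586] [0.0249 0.0271 0.0169]
y2 116 [0.5004 0.0028 0.0598] [0.5    0.0028 0.0597] [0.0249 0.027  0.0118]
y3 123 [0.39   0.0966 0.0596] [0.3899 0.0967 0.0585] [0.0268 0.0249 0.0114]
ring 686 [ 0.6086 -0.0579  0.0732] [ 0.6093 -0.0575  0.0761] [0.1019 0.1012 0.0122]
block ((0.6104325652122498, 0.11301203072071075), (0.1679738163948059, 0.07003422826528549), 89.54621887207031) 0.051298811611648065
deck ((0.6095498204231262, 0.03822225332260132), (0.3284768760204315, 0.11361325532197952), 89.52007293701172) 0.018193618130685874
table z -6.025870523018728e-05
```

View pics/c1.png

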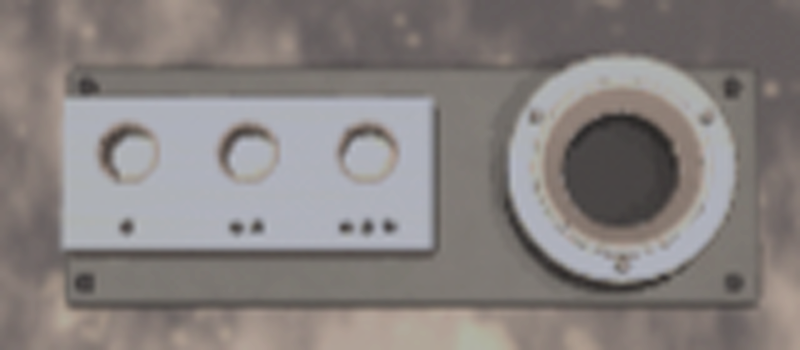

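Emit:
send_rows(
  motion="0 0.035 -0.053 0 0 0 -10.3;0 0.035 -0.053 0 0 0 -10.3;0 0.035 -0.053 0 0 0 -10.3;0 0.035 -0.053 0 0 0 -10.3;0 0.035 -0.053 0 0 0 -10.3",
  force=12,
)

```text
clock: 0.72
position: [0.3605, 0.3335, 0.2922]
ee_rot: [-1.786, -2.584, -0.0]
force: [0.6, 0.2, -0.2]
width: 1.0
gripper_force: 0.0
```

Emit:
send_rows(
  motion="0 0.035 -0.053 0 0 0 -10.3;0 0.035 -0.053 0 0 0 -10.3;0 0 0 0 0 0 0;0 0 0 0 0 0 0",
)

```text
clock: 1.23
position: [0.4283, 0.2315, 0.292]
ee_rot: [-2.212, -2.231, 0.001]
force: [-0.6, 0.5, 0.9]
width: 1.002
gripper_force: 0.0
```

```bash
cat >> h.py <<'E'
from scipy.spatial.transform import Rotation as Ro
def st():
    s=arm.observe(); M=Ro.from_rotvec(s['ee_rot']).as_matrix()
    print('t',round(s['clock'],2),'pos',np.round(s['position'],4),'z',np.round(M[:,2],3),'closing',np.round(M[:,1],3),'F',np.round(s['force'],1),'w',round(s['width'],3),'gf',round(s['gripper_force'],1)); return s
def wpix(p,m):
    c=m['view']@np.append(p,1); c=c[:3]; th=np.arctan2(np.hypot(c[0],c[1]),c[2]); a=np.arctan2(c[1],c[0])
    return m['cx']+m['fx']*th*np.cos(a), m['cy']+m['fy']*th*np.sin(a)
E
python3 - <<'E'
from h import *
st(); im,d,m=grab('wrist'); print(m['fx'],np.round(np.linalg.inv(m['view']),3).tolist())
im=cv2.convertScaleAbs(im,alpha=1.4)
for p in((.43,.223,.088),(.4533,.0547,.06),(.4345,.151,.062),(.6206,.168,.052),(.6201,.113,.052),(.6197,.058,.052),(.6087,-.0568,.076)):
    u,v=wpix(p,m); print(p,round(u,1),round(v,1)); cv2.drawMarker(im,(int(round(u)),int(round(v))),(0,0,255),0,6,1)
cv2.imwrite('pics/w1.png',im)
E
```

```text
t 1.23 pos [0.4283 0.2315 0.292 ] z [-0.001  0.    -1.   ] closing [ 1.     0.009 -0.001] F [-0.6  0.5  0.9] w 1.002 gf 0.0
309.70691628693146 [[1.0, 0.008, 0.001, 0.428], [0.008, -0.955, -0.295, 0.312], [-0.001, 0.295, -0.955, 0.385], [0.0, 0.0, 0.0, 1.0]]
(0.43, 0.223, 0.088) 322.0 197.1
(0.4533, 0.0547, 0.06) 338.5 314.5
(0.4345, 0.151, 0.062) 325.2 250.3
(0.6206, 0.168, 0.052) 471.4 231.8
(0.6201, 0.113, 0.052) 463.3 269.6
(0.6197, 0.058, 0.052) 455.0 303.0
(0.6087, -0.0568, 0.076) 436.2 370.4
```

View pics/w1.png

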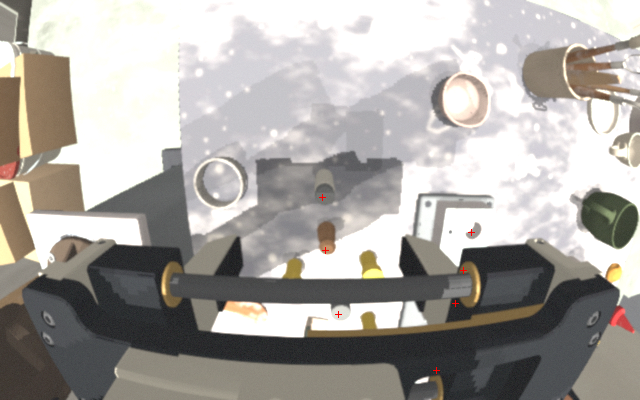

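Run:
```python
from h import *
im,d,m=load('wrist'); 
def c(u,v,r=24,s=12):
    x=cv2.resize(cv2.convertScaleAbs(im[v-r:v+r,u-r:u+r],alpha=1.3),None,fx=s,fy=s,interpolation=cv2.INTER_CUBIC)
    return x
A=c(322,197,24,8);B=c(471,232,24,8)
cv2.imwrite('pics/c2.png',np.hstack([A,B]))
```

```text
(no output)
```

View pics/c2.png

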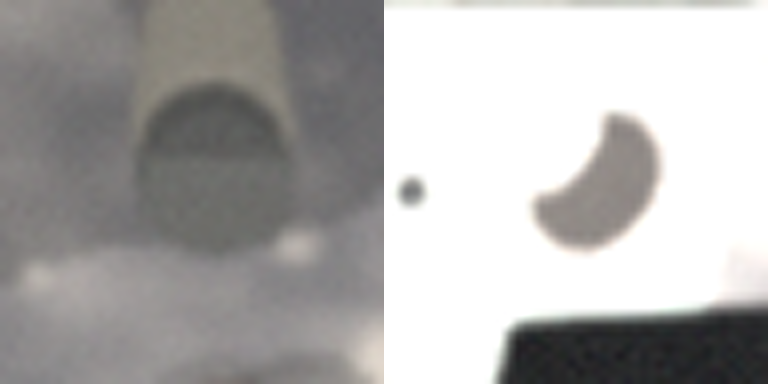

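The wrist crop puts the tall cap centre at about (324.9,194.2) and pocket 1 at about (472,230). Both are within 3 mm of the top-view estimates, so I grasp the tall vial now.

Emit:
send_rows(
  motion="0 0.003 -0.006 -0.05 0 0 0;0 0 0 -0.05 0 0 0;0 0 0 -0.05 0 0 0;0 0 0 -0.04 0 0 0;0 0 0 0 0 0 0",
)

```text
clock: 1.9
position: [0.4293, 0.2255, 0.1]
ee_rot: [-2.208, -2.232, 0.009]
force: [0.2, 0.1, 0.5]
width: 1.0
gripper_force: 0.0
```

Emit:
send_rows(
  motion="0.6 0 0 0 0 0 0;0.9 0 0 0 0 0 0;1 0 0 0 0 0 0;1 0 0 0 0 0 0;1 0 0 0 0 0 0",
)

```text
clock: 2.52
position: [0.4317, 0.2252, 0.1025]
ee_rot: [2.213, 2.23, 0.001]
force: [-0.7, 0.3, 0.2]
width: 0.507
gripper_force: 0.0
```

Emit:
send_rows(
  motion="1 0 0 0 0 0 0;1 0 0 0.03 0 0 0;1 0 0 0.05 0 0 0;1 0 0 0.05 0 0 0;1 0 0 0 0 0 0",
)

```text
clock: 3.15
position: [0.4334, 0.2259, 0.2356]
ee_rot: [2.213, 2.229, 0.01]
force: [-0.2, -0.3, -0.9]
width: 0.011
gripper_force: 0.0
```

Run:
```python
from h import *
st()
```

```text
t 3.15 pos [0.4334 0.2259 0.2356] z [ 0.005  0.004 -1.   ] closing [1.    0.007 0.005] F [-0.2 -0.3 -0.9] w 0.011 gf 0.0
```

The fingers were still closing when I lifted, so the grasp missed. I check whether the vial still stands.

Emit:
send_rows(
  motion="0 0 0 0.05 0 0 0;0 0 0 0 0 0 0;0 0 0 0 0 0 0;0 0 0 0 0 0 0;0 0 0 0 0 0 0",
)

```text
clock: 3.78
position: [0.4313, 0.2249, 0.2813]
ee_rot: [-2.213, -2.23, 0.003]
force: [1.1, -0.8, -0.5]
width: 0.505
gripper_force: 0.0
```

Emit:
send_rows(
  motion="0 0 0 0 0 0 0;0 0 0 0 0 0 0;0 0 0 0 0 0 0;0 0 0 0 0 0 0;0 0 0 0 0 0 0",
)

```text
clock: 4.4
position: [0.4317, 0.2251, 0.2823]
ee_rot: [-2.213, -2.23, -0.0]
force: [-0.1, 0.4, -0.3]
width: 0.993
gripper_force: 0.0
```

Run:
```python
from h import *
st(); im,d,m=grab('wrist')
im=cv2.convertScaleAbs(im,alpha=1.4)
cv2.imwrite('pics/w2.png',np.vstack([cv2.resize(im[120:280,230:500],None,fx=2.5,fy=2.5)]))
for p in((.4315,.2245,.088),(.4345,.151,.062),(.6206,.168,.052)): print(wpix(p,m))
im,d,m=grab('side'); W=world(d,m)
k=(np.hypot(W[...,0]-.43,W[...,1]-.223)<.03)&(W[...,2]>.01); P=W[k]; print(len(P),P.min(0),P.max(0),P.mean(0)); 
for lo in(.01,.04,.06,.075): Q=P[(P[:,2]>lo)&(P[:,2]<lo+.015)]; print(lo,Q.mean(0),np.ptp(Q,axis=0))
```

```text
t 4.4 pos [0.4317 0.2251 0.2823] z [ 0.  0. -1.] closing [1.    0.008 0.   ] F [-0.1  0.4 -0.3] w 0.993 gf 0.0
(np.float64(319.9351419017578), np.float64(192.2034916739839))
(np.float64(322.26401413381865), np.float64(249.04868076721237))
(np.float64(473.1038442845086), np.float64(230.00870807086255))
1071 [0.40035976 0.19311178 0.01031237] [0.45604825 0.25132086 0.40771069] [0.42880341 0.20815958 0.2785524 ]
0.01 [0.43068322 0.21641654 0.01740822] [0.01423001 0.01438432 0.01361135]
0.04 [0.43450624 0.21590608 0.04786117] [0.02165059 0.01199355 0.01466562]
0.06 [0.43366524 0.21613607 0.06745363] [0.02013212 0.01321335 0.01476534]
0.075 [0.43317327 0.21781068 0.08428658] [0.01851216 0.01950467 0.01452287]
```

View pics/w2.png

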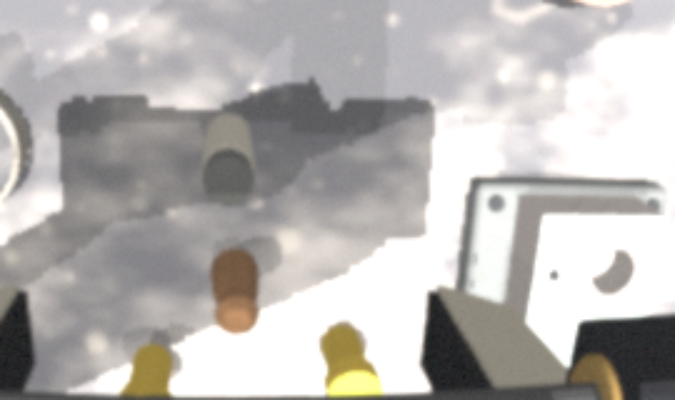

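The tall vial still stands untouched with its cap at about (321.6,190). I grasp again and wait for the fingers this time.

Emit:
send_rows(
  motion="0 0.001 0 -0.05 0 0 0;0 0 0 -0.05 0 0 0;0 0 0 -0.05 0 0 0;0.3 0 0 -0.03 0 0 0;0.5 0 0 0 0 0 0",
)

```text
clock: 5.12
position: [0.4316, 0.2243, 0.1006]
ee_rot: [-2.213, -2.229, 0.007]
force: [-0.3, -0.5, 0.1]
width: 0.835
gripper_force: 0.0
```

Emit:
send_rows(
  motion="1 0 0 0 0 0 0;1 0 0 0 0 0 0;1 0 0 0 0 0 0;1 0 0 0 0 0 0;1 0 0 0 0 0 0",
)

```text
clock: 5.75
position: [0.4328, 0.2252, 0.1025]
ee_rot: [2.213, 2.23, 0.001]
force: [0.1, 0.4, 0.5]
width: 0.286
gripper_force: 0.0
```

Emit:
send_rows(
  motion="1 0 0 0 0 0 0;1 0 0 0 0 0 0;1 0 0 0 0 0 0;1 0 0 0 0 0 0",
)

```text
clock: 6.25
position: [0.4327, 0.2251, 0.1023]
ee_rot: [2.213, 2.23, 0.0]
force: [-1.0, -0.0, 3.6]
width: 0.233
gripper_force: 12.0
```

Emit:
send_rows(
  motion="1 0 0 0.03 0 0 0;1 0 0 0.05 0 0 0;1 0.03 -0.006 0.03 0 0 0;1 0.04 -0.01 0 0 0 0;1 0.04 -0.01 0 0 0 0",
)

```text
clock: 6.88
position: [0.5438, 0.1992, 0.2127]
ee_rot: [-2.212, -2.231, -0.002]
force: [1.0, 0.2, -0.9]
width: 0.233
gripper_force: 12.0
```

Emit:
send_rows(
  motion="1 0.04 -0.015 0 0 0 0;1 0.038 -0.015 -0.02 0 0 0;1 0 0 -0.025 0 0 0;1 0 0 0 0 0 0;1 0 0 0 0 0 0",
)

```text
clock: 7.5
position: [0.6205, 0.1695, 0.1678]
ee_rot: [-2.212, -2.23, -0.0]
force: [-0.4, 0.5, 0.2]
width: 0.234
gripper_force: 12.0
```

Run:
```python
from h import *
s=st(); im,d,m=grab('wrist'); p=s['position']
for q in((.621,.169,.052),(.621,.157,.052),(.6206,.168+.0,.052)): print(q,np.round(wpix(q,m),1))
print('bottom',np.round(wpix((p[0],p[1],p[2]-.102),m),1),'cap', np.round(wpix((p[0],p[1],p[2]-.102+.088),m),1))
im=cv2.convertScaleAbs(im,alpha=1.2); print(im[180:300,250:400].mean())
cv2.imwrite('pics/w3.png',cv2.resize(im[140:290,230:430],None,fx=4,fy=4,interpolation=cv2.INTER_CUBIC))
```

```text
t 7.5 pos [0.6205 0.1695 0.1678] z [ 0.  0. -1.] closing [1.    0.008 0.   ] F [-0.4  0.5  0.2] w 0.234 gf 12.0
(0.621, 0.169, 0.052) [320.6 221.7]
(0.621, 0.157, 0.052) [320.5 236.9]
(0.6206, 0.168, 0.052) [320. 223.]
bottom [319.9 228.4] cap [319.4 307.2]
115.57635185185185
```

View pics/w3.png

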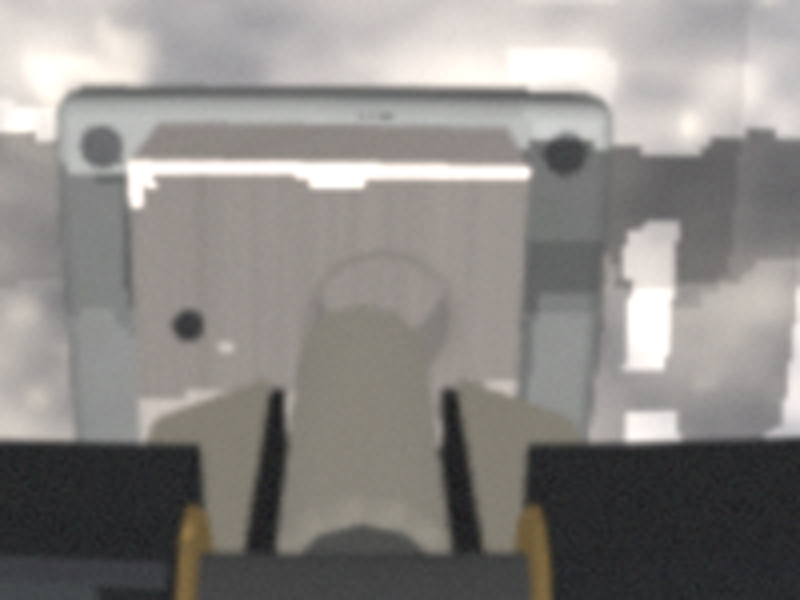

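Run:
```python
from h import *
from scipy.optimize import brentq
_,_,m=load('wrist')
f=lambda v,x,z: brentq(lambda y: wpix((x,y,z),m)[1]-v,.05,.3)
print('pocket far edge y',f(202.3,.6233,.052),'block end y',f(180,.6233,.052),'vial bottom far edge y',f(215.6,.6205,.0655),'deck end',f(162,.6233,.018))
print('cx',m['cx'],m['cy'])
```

```text
pocket far edge y 0.18370455503101152 block end y 0.19987999446459098 vial bottom far edge y 0.17863143952503038 deck end 0.20641558946053878
cx 320.47978975735776 199.68611016248204
```

The pocket mouth is centred near crop x 382 and the vial near 366, so the pocket lies about 2.8 mm in +x and slightly in +y. I shift and descend gently.

Emit:
send_rows(
  motion="1 0.0028 0.0012 -0.005 0 0 0;1 0 0 -0.005 0 0 0;1 0 0 -0.004 0 0 0;1 0 0 -0.003 0 0 0;1 0 0 -0.003 0 0 0",
)

```text
clock: 8.18
position: [0.6235, 0.1703, 0.147]
ee_rot: [2.213, 2.23, -0.0]
force: [-1.1, 0.6, -0.2]
width: 0.232
gripper_force: 12.0
```

```bash
python3 -c "
from h import *
st()"
```

```text
t 8.18 pos [0.6235 0.1703 0.147 ] z [-0. -0. -1.] closing [ 1.     0.007 -0.   ] F [-1.1  0.6 -0.2] w 0.232 gf 12.0
```

Emit:
send_rows(
  motion="1 0 0 -0.005 0 0 0;1 0 0 -0.005 0 0 0;1 0 0 -0.005 0 0 0;1 0 0 -0.002 0 0 0;1 0 0 0 0 0 0",
)

```text
clock: 8.8
position: [0.6234, 0.1703, 0.1301]
ee_rot: [-2.213, -2.23, 0.0]
force: [-0.3, 0.2, -0.4]
width: 0.234
gripper_force: 12.0
```

Emit:
send_rows(
  motion="0.6 0 0 0 0 0 0;0.6 0 0 0 0 0 0;0.5 0 0 0 0 0 0;0.4 0 0 0 0 0 0;0.3 0 0 0 0 0 0",
)

```text
clock: 9.43
position: [0.6235, 0.1704, 0.1303]
ee_rot: [2.213, 2.23, 0.0]
force: [-0.9, 0.8, -0.4]
width: 0.66
gripper_force: 0.0
```

Emit:
send_rows(
  motion="0 0 0 0 0 0 0;0 0 0 0.04 0 0 0;0 0 0 0.05 0 0 0;0 0 0 0.03 0 0 0;0 0 0 0 0 0 0",
)

```text
clock: 10.05
position: [0.6248, 0.1705, 0.2531]
ee_rot: [2.212, 2.228, 0.007]
force: [-0.4, -0.3, 0.1]
width: 0.998
gripper_force: 0.0
```

Run:
```python
from h import *
s=st(); im,d,m=grab('side'); W=world(d,m)
k=(np.hypot(W[...,0]-.623,W[...,1]-.170)<.02)&(W[...,2]>.056)&(W[...,2]<.13); P=W[k]; print(len(P),P.min(0),P.max(0))
im,d,m=grab('wrist'); np.savez('wr2.npz',im=im)
for q in((.6235,.1705,.114),(.6235,.1155,.052)): print(np.round(wpix(q,m),1))
cv2.imwrite('pics/w4.png',cv2.resize(cv2.convertScaleAbs(im[100:290,230:430],alpha=1.2),None,fx=3,fy=3,interpolation=cv2.INTER_CUBIC))
```

```text
t 10.05 pos [0.6248 0.1705 0.2531] z [ 0.005  0.002 -1.   ] closing [1.    0.008 0.005] F [-0.4 -0.3  0.1] w 0.998 gf 0.0
216 [0.61492035 0.15358779 0.05617868] [0.6352568  0.17581848 0.11716914]
[319.2 211.2]
[319.1 241.6]
```

View pics/w4.png

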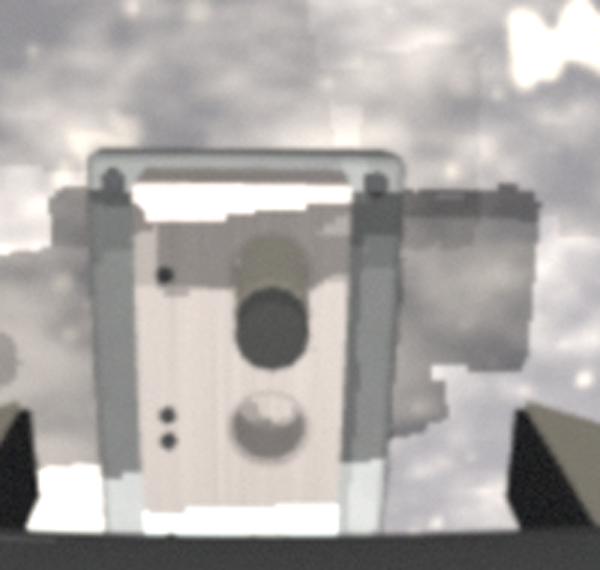

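Tall vial is seated: its cap is at about (320.5,209) and pocket 2 at about (319,242). Now the short vial.

Emit:
send_rows(
  motion="0 -0.042 -0.028 0 0 0 0;0 -0.042 -0.028 0 0 0 0;0 -0.042 -0.028 0 0 0 0;0 -0.042 -0.029 0 0 0 0;0 0 0 0 0 0 0",
)

```text
clock: 10.78
position: [0.4518, 0.0552, 0.2491]
ee_rot: [-2.214, -2.225, 0.005]
force: [1.0, 0.9, 0.0]
width: 1.001
gripper_force: 0.0
```

Run:
```python
from h import *
s=st(); im,d,m=grab('wrist'); q=(.4555,.057,.06); u,v=np.array(wpix(q,m)); print(u,v)
u,v=int(u),int(v); g=im[v-25:v+25,u-25:u+25]
h=cv2.cvtColor(g,cv2.COLOR_BGR2HSV); np.set_printoptions(linewidth=250)
print(cv2.cvtColor(g,cv2.COLOR_BGR2GRAY)[::2,::2]); print('org',u-25,v-25)
```

```text
t 10.78 pos [0.4518 0.0552 0.2491] z [-0.004 -0.    -1.   ] closing [ 1.     0.005 -0.004] F [1.  0.9 0. ] w 1.001 gf 0.0
324.9649205333344 191.15536021935787
[[128 117 107 107 107 107 106 105 105 102 100 104 104 106 107 104 104 106 105 105 106 106 105 106 105]
 [135 120 103 103 103 103 103 105 104 104 102 105 101 104 103 106 105 106 105 106 104 107 103 105 105]
 [132 120 101 102 102 102 103 102 102 103 103 100  98  98  97  99 103 107 104 106 106 105 107 102 105]
 [133 120 101 102 101 102 103 102 103 100  98  96  98  97  97  96  98 103 106 105 104 105 104 104 107]
 [134 120 104 104 102 101 104 103 103  98  93  88  85  79  83  88  91  99 105 106 105 105 105 106 108]
 [135 124 107 108 106 115 111 104 102  86  67  63  61  58  59  62  63  80 101 110 110 108 109 109 112]
 [152 145 138 139 140 148 143 124  98  62  61  61  63  67  63  63  58  63  89 121 123 124 124 125 138]
 [154 152 155 153 153 154 151 124  71  60  64  67  67  66  69  68  68  61  63  93 124 125 130 136 146]
 [153 154 154 155 152 152 148 108  59  65  68  70  67  66  66  68  68  68  62  72 118 147 151 155 156]
 [152 152 152 
[... 946 characters left out ...]
 131 115 100  95 100  98  97  98 102 106 118 146 150 152 153 154 156]
 [155 155 155 154 154 157 156 157 155 149 127 109 103 104 107 108 127 140 142 146 150 149 153 154 153]
 [155 154 156 155 155 157 155 157 156 156 155 149 141 143 140 143 148 145 144 145 146 151 151 155 154]
 [153 155 155 155 154 155 156 154 158 156 155 154 153 152 150 149 147 146 143 143 149 150 151 152 155]
 [152 153 155 155 155 155 156 156 157 156 156 156 154 152 152 151 150 148 148 148 151 151 155 154 154]
 [146 147 150 152 154 154 155 157 154 156 155 156 156 154 153 153 152 151 151 151 152 154 155 156 153]
 [121 120 133 150 151 153 152 154 155 154 157 156 155 155 154 154 154 154 154 155 157 153 155 153 155]]
org 299 166
```

Emit:
send_rows(
  motion="0 0 0 -0.05 0 0 0;0 0 0 -0.05 0 0 0;0.3 0 0 -0.04 0 0 0;0.5 0 0 -0.01 0 0 0;0.8 0 0 0 0 0 0",
)

```text
clock: 11.45
position: [0.4559, 0.0575, 0.1]
ee_rot: [-2.213, -2.23, 0.002]
force: [-0.1, 0.1, 1.6]
width: 0.725
gripper_force: 0.0
```

Emit:
send_rows(
  motion="1 0 0 0 0 0 0;1 0 0 0 0 0 0;1 0 0 0 0 0 0;1 0 0 0 0 0 0;1 0 0 0 0 0 0",
)

```text
clock: 12.08
position: [0.4557, 0.0574, 0.1006]
ee_rot: [2.213, 2.23, 0.001]
force: [-1.0, 0.3, 5.8]
width: 0.298
gripper_force: 12.0
```

Emit:
send_rows(
  motion="1 0 0 0 0 0 0;1 0 0 0 0 0 0;1 0 0 0 0 0 0",
)

```text
clock: 12.45
position: [0.4558, 0.0574, 0.1006]
ee_rot: [2.213, 2.23, 0.001]
force: [-1.1, -0.0, 6.9]
width: 0.299
gripper_force: 12.0
```

Emit:
send_rows(
  motion="1 0 0 0.03 0 0 0;1 0 0 0.05 0 0 0;1 0.03 0.01 0.03 0 0 0;1 0.04 0.012 0 0 0 0;1 0.04 0.012 0 0 0 0",
)

```text
clock: 13.08
position: [0.5666, 0.092, 0.2108]
ee_rot: [2.212, 2.23, 0.002]
force: [0.2, -0.7, 0.0]
width: 0.298
gripper_force: 12.0
```

Emit:
send_rows(
  motion="1 0.04 0.012 0 0 0 0;1 0.0175 0.011 -0.02 0 0 0;1 0 0 -0.024 0 0 0;1 0 0 0 0 0 0;1 0 0 0 0 0 0",
)

```text
clock: 13.7
position: [0.6231, 0.114, 0.1669]
ee_rot: [2.213, 2.229, 0.0]
force: [0.5, -0.5, 0.1]
width: 0.3
gripper_force: 12.0
```

Run:
```python
from h import *
s=st(); im,d,m=grab('wrist'); p=s['position']
print('pocket',np.round(wpix((.623,.1145,.052),m),1),'bottom',np.round(wpix((p[0],p[1],p[2]-.1006),m),1),'tallcap',np.round(wpix((.6235,.1703,.114),m),1))
cv2.imwrite('pics/w5.png',cv2.resize(cv2.convertScaleAbs(im[130:280,220:420],alpha=1.2),None,fx=4,fy=4,interpolation=cv2.INTER_CUBIC))
```

```text
t 13.7 pos [0.6231 0.114  0.1669] z [ 0. -0. -1.] closing [1.    0.007 0.   ] F [ 0.5 -0.5  0.1] w 0.3 gf 12.0
pocket [319.8 220.8] bottom [319.9 229.1] tallcap [321.2 157.9]
```

View pics/w5.png

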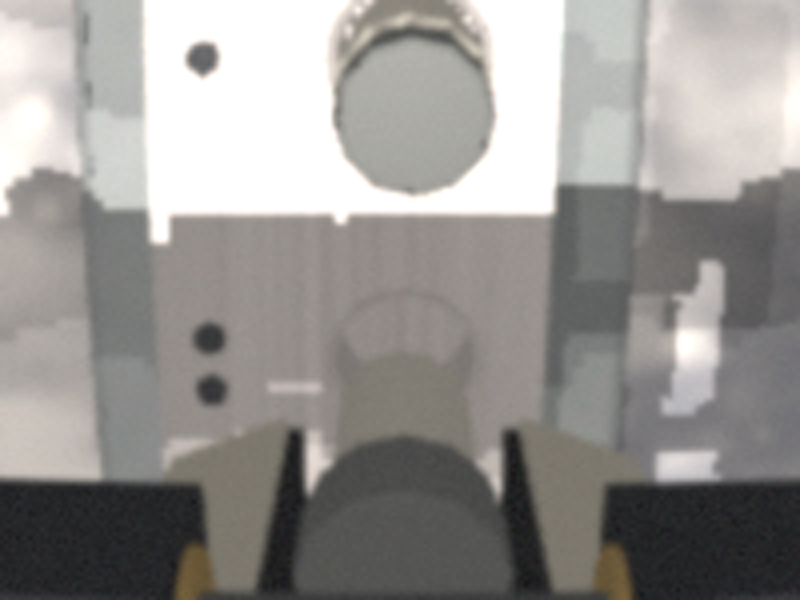

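Run:
```python
from h import *
from scipy.optimize import brentq
_,_,m=load('wrist')
f=lambda v,x,z: brentq(lambda y: wpix((x,y,z),m)[1]-v,.0,.3)
print(f(202.1,.623,.052),f(217.6,.623,.0663)-.011,'studs z.055',f(130+57/4,.59,.055),f(130+363/4,.59,.055), 'tallcap',f(130+112/4,.623,.114))
```

```text
0.12858746409080057 0.11130964164943327 studs z.055 0.16977308516075537 0.11537495966658134 tallcap 0.17023183955234086
```

Pocket 2's mouth is centred near crop x 406 and the vial near 404, so x is good. In y the vial needs about +2.5 mm.

Emit:
send_rows(
  motion="1 0.0003 0.0025 -0.005 0 0 0;1 0 0 -0.005 0 0 0;1 0 0 -0.004 0 0 0;1 0 0 -0.003 0 0 0;1 0 0 -0.003 0 0 0",
)

```text
clock: 14.38
position: [0.6233, 0.1167, 0.146]
ee_rot: [2.213, 2.23, -0.0]
force: [-0.3, 0.6, 0.0]
width: 0.295
gripper_force: 12.0
```

Emit:
send_rows(
  motion="1 0 0 -0.005 0 0 0;1 0 0 -0.005 0 0 0;1 0 0 -0.005 0 0 0;1 0 0 -0.003 0 0 0;1 0 0 0 0 0 0",
)

```text
clock: 15.0
position: [0.6231, 0.1168, 0.1279]
ee_rot: [-2.213, -2.23, 0.001]
force: [0.7, 0.1, -0.7]
width: 0.298
gripper_force: 12.0
```

Emit:
send_rows(
  motion="0.6 0 0 0 0 0 0;0.5 0 0 0 0 0 0;0.4 0 0 0 0 0 0;0.2 0 0 0 0 0 0;0 0 0 0 0 0 0",
)

```text
clock: 15.62
position: [0.6233, 0.1168, 0.1283]
ee_rot: [2.213, 2.23, 0.0]
force: [-0.3, -0.3, 0.1]
width: 0.767
gripper_force: 0.0
```

Emit:
send_rows(
  motion="0 0 0 0 0 0 0;0 0 0 0.04 0 0 0;0 0 0 0.05 0 0 0;0 0 0 0.05 0 0 0;0 0 0 0.01 0 0 0",
)

```text
clock: 16.25
position: [0.6248, 0.1167, 0.282]
ee_rot: [2.211, 2.227, 0.008]
force: [-0.8, 0.3, -0.4]
width: 0.997
gripper_force: 0.0
```

Run:
```python
from h import *
s=st(); im,d,m=grab('side'); W=world(d,m)
def rep(n,x,y,r,lo,hi):
    P=W[(np.hypot(W[...,0]-x,W[...,1]-y)<r)&(W[...,2]>lo)&(W[...,2]<hi)]; print(n,len(P),np.round([P.min(0),P.max(0)],4).tolist(),'z98',np.round(np.percentile(P[:,2],98),4) if len(P) else '')
rep('tall',.623,.170,.02,.056,.14); rep('short',.623,.1155,.022,.056,.12)
rep('block',.62,.09,.05,.045,.0555)
P=W[(np.hypot(W[...,0]-.436,W[...,1]+.179)<.03)]
for lo,hi in((.06,.094),(.098,.104),(.106,.12)):
    Q=P[(P[:,2]>lo)&(P[:,2]<hi)]; print(lo,len(Q),Q.min(0),Q.max(0))
im,d,m=grab('wrist')
for q in((.6235,.1703,.114),(.623,.1153,.086)): print(np.round(wpix(q,m),1))
cv2.imwrite('pics/w6.png',cv2.resize(cv2.convertScaleAbs(im[100:290,230:430],alpha=1.2),None,fx=3,fy=3,interpolation=cv2.INTER_CUBIC))
```

```text
t 16.25 pos [0.6248 0.1167 0.282 ] z [ 0.006  0.002 -1.   ] closing [1.    0.007 0.006] F [-0.8  0.3 -0.4] w 0.997 gf 0.0
tall 199 [[0.6151, 0.1542, 0.0562], [0.6354, 0.1761, 0.1176]] z98 0.1168
short 167 [[0.6117, 0.0986, 0.0563], [0.6385, 0.1278, 0.0896]] z98 0.0887
block 482 [[0.5797, 0.0403, 0.0453], [0.6507, 0.1392, 0.0555]] z98 0.0552
0.06 273 [ 0.42582335 -0.1963738   0.06011286] [ 0.4510722  -0.18107263  0.09390341]
0.098 56 [ 0.42200411 -0.19833758  0.09887288] [ 0.4542692  -0.17951857  0.10395979]
0.106 148 [ 0.42405116 -0.19679086  0.1060513 ] [ 0.45426877 -0.17228714  0.11750384]
[318.6 139.1]
[317.8 193. ]
```

View pics/w6.png

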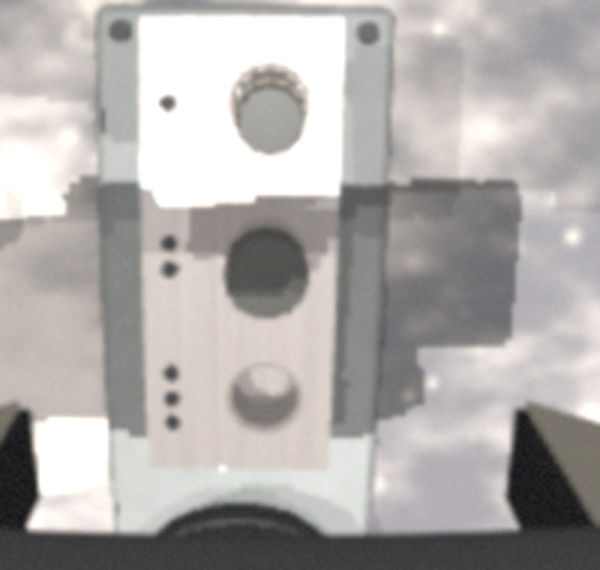

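Both vials are seated; the caps are at crop (270,118) and (266,272). On to the flask.

Emit:
send_rows(
  motion="0 -0.031 -0.0495 0 0 0 0;0 -0.031 -0.0495 0 0 0 0;0 -0.031 -0.0495 0 0 0 0;0 -0.031 -0.0495 0 0 0 0;0 -0.031 -0.0495 0 0 0 0",
  force=30,
)

```text
clock: 16.98
position: [0.4663, -0.1317, 0.2767]
ee_rot: [-2.211, -2.229, 0.003]
force: [0.3, -0.3, 0.7]
width: 0.999
gripper_force: 0.0
```

Emit:
send_rows(
  motion="0 -0.031 -0.0495 0 0 0 0;0 0 0 -0.02 0 0 0;0 0 0 0 0 0 0;0 0 0 0 0 0 0",
)

```text
clock: 17.48
position: [0.4374, -0.1795, 0.2578]
ee_rot: [-2.211, -2.23, 0.002]
force: [0.8, 0.7, 0.6]
width: 1.001
gripper_force: 0.0
```

Run:
```python
from h import *
s=st(); im,d,m=grab('wrist'); cv2.imwrite('pics/w7.png',cv2.resize(cv2.convertScaleAbs(im[120:270,220:420],alpha=1.2),None,fx=4,fy=4,interpolation=cv2.INTER_CUBIC))
for q in((.4375,-.18,.115),(.4375,-.18,.104)): print(np.round(wpix(q,m),1))
```

```text
t 17.48 pos [ 0.4374 -0.1795  0.2578] z [-0.001  0.    -1.   ] closing [ 1.     0.009 -0.001] F [0.8 0.7 0.6] w 1.001 gf 0.0
[320.4 209.5]
[320.4 205.3]
```

View pics/w7.png

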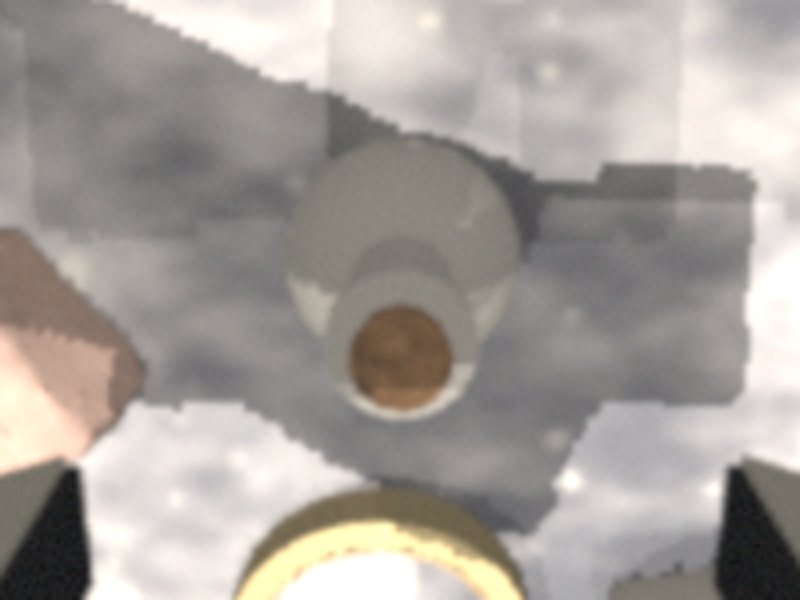

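The cork centre is at (320.1,208.9), so the flask is within 1 mm of the TCP axis. Descend and grip.

Emit:
send_rows(
  motion="0 -0.001 -0.001 -0.05 0 0 0;0 0 0 -0.05 0 0 0;0.2 0 0 -0.032 0 0 0;0.4 0 0 0 0 0 0;1 0 0 0 0 0 0",
)

```text
clock: 18.15
position: [0.4372, -0.1812, 0.1273]
ee_rot: [2.212, 2.23, 0.001]
force: [0.0, 0.7, 0.2]
width: 0.721
gripper_force: 0.0
```

Emit:
send_rows(
  motion="1 0 0 0 0 0 0;1 0 0 0 0 0 0;1 0 0 0 0 0 0;1 0 0 0 0 0 0;1 0 0 0 0 0 0",
)

```text
clock: 18.77
position: [0.4367, -0.1813, 0.1266]
ee_rot: [2.213, 2.229, 0.001]
force: [0.1, 1.2, 5.4]
width: 0.34
gripper_force: 30.0
```

Emit:
send_rows(
  motion="1 0 0 0 0 0 0;1 0 0 0 0 0 0;1 0 0 0 0 0 0",
)

```text
clock: 19.15
position: [0.4367, -0.1813, 0.1266]
ee_rot: [2.213, 2.229, 0.001]
force: [1.0, 0.1, 6.6]
width: 0.338
gripper_force: 30.0
```

The width reads 31 mm but the neck is 26, so the tips are probably on the shoulder. I regrip slightly higher.

Emit:
send_rows(
  motion="0.5 0 0 0 0 0 0;0.5 0 0 0 0 0 0;0.5 0 0 0.006 0 0 0;0.5 0 0 0 0 0 0;1 0 0 0 0 0 0",
)

```text
clock: 19.77
position: [0.4363, -0.1812, 0.1323]
ee_rot: [2.213, 2.23, 0.0]
force: [1.0, 0.2, 0.1]
width: 0.436
gripper_force: 0.0
```

Emit:
send_rows(
  motion="1 0 0 0 0 0 0;1 0 0 0 0 0 0;1 0 0 0 0 0 0;1 0 0 0 0 0 0",
)

```text
clock: 20.27
position: [0.4363, -0.1812, 0.1322]
ee_rot: [2.213, 2.23, 0.0]
force: [0.7, -0.3, 0.3]
width: 0.343
gripper_force: 30.0
```

Emit:
send_rows(
  motion="0.5 0 0 0 0 0 0;0.5 0 0 0 0 0 0;0.5 0 0 -0.0085 0 0 0;0.5 0 0 0 0 0 0;1 0 0 0 0 0 0",
)

```text
clock: 20.9
position: [0.4361, -0.1812, 0.1236]
ee_rot: [-2.213, -2.229, 0.0]
force: [-0.4, 0.2, -0.0]
width: 0.436
gripper_force: 0.0
```

Emit:
send_rows(
  motion="1 0 0 0 0 0 0;1 0 0 0 0 0 0;1 0 0 0 0 0 0;1 0 0 0 0 0 0",
)

```text
clock: 21.4
position: [0.4363, -0.1812, 0.1238]
ee_rot: [2.213, 2.23, 0.0]
force: [0.5, -0.3, 0.1]
width: 0.34
gripper_force: 30.0
```

Emit:
send_rows(
  motion="1 0 0 0.02 0 0 0;1 0 0 0.03 0 0 0;1 0 0 0.03 0 0 0;1 0 0 0 0 0 0;1 0 0 0 0 0 0",
)

```text
clock: 22.02
position: [0.4359, -0.1808, 0.2031]
ee_rot: [-2.212, -2.23, 0.0]
force: [0.9, 0.4, -1.3]
width: 0.342
gripper_force: 30.0
```

Run:
```python
from h import *
s=st(); im,d,m=grab('side'); W=world(d,m); P=W[(np.hypot(W[...,0]-.4365,W[...,1]+.181)<.045)&(W[...,2]>.02)&(W[...,2]<.32)]
for lo in np.arange(.05,.2,.01):
    Q=P[(P[:,2]>lo)&(P[:,2]<lo+.01)]
    if len(Q): print(round(lo,2),len(Q),np.round([Q[:,0].min(),Q[:,0].max(),Q[:,1].min()],4))
c=m['view']@np.array([.4365,-.181,.15,1]); u=int(c[0]/c[2]*m['fx']+m['cx']); v=int(c[1]/c[2]*m['fy']+m['cy'])
cv2.imwrite('pics/s2.png',cv2.resize(cv2.convertScaleAbs(im[max(v-75,0):v+75,u-75:u+75],alpha=1.3),None,fx=4,fy=4,interpolation=cv2.INTER_CUBIC))
```

```text
t 22.02 pos [ 0.4359 -0.1808  0.2031] z [-0.001  0.    -1.   ] closing [ 1.     0.008 -0.001] F [ 0.9  0.4 -1.3] w 0.342 gf 30.0
0.08 28 [ 0.4171  0.4512 -0.2072]
0.09 108 [ 0.4074  0.4642 -0.2123]
0.1 196 [ 0.4065  0.4696 -0.2143]
0.11 253 [ 0.4069  0.4686 -0.2137]
0.12 309 [ 0.4096  0.4662 -0.211 ]
0.13 229 [ 0.4151  0.4601 -0.2038]
0.14 170 [ 0.4105  0.4665 -0.1952]
0.15 225 [ 0.4051  0.4695 -0.1962]
0.16 256 [ 0.4043  0.4713 -0.1952]
0.17 223 [ 0.4036  0.4716 -0.1977]
0.18 321 [ 0.4029  0.4727 -0.1988]
0.19 195 [ 0.4026  0.4724 -0.1942]
0.2 32 [ 0.3923  0.4639 -0.2173]
```

The flask is lifted and upright; side-camera depth gives the ball centre at (0.438,-0.182,0.106). I carry it to the ring at about (0.6117,-0.055).

Emit:
send_rows(
  motion="1 0.01 0.006 0.03 0 0 0;1 0.035 0.025 0 0 0 0;1 0.035 0.025 0 0 0 0;1 0.035 0.025 0 0 0 0;1 0.035 0.025 0 0 0 0",
)

```text
clock: 22.7
position: [0.5867, -0.0742, 0.2321]
ee_rot: [-2.212, -2.228, 0.003]
force: [0.2, -0.9, -1.9]
width: 0.341
gripper_force: 30.0
```

Emit:
send_rows(
  motion="1 0.0255 0.02 0 0 0 0;1 0 0 -0.015 0 0 0;1 0 0 0 0 0 0;1 0 0 0 0 0 0",
)

```text
clock: 23.2
position: [0.6108, -0.0564, 0.2184]
ee_rot: [-2.215, -2.227, 0.002]
force: [-0.2, -0.9, -0.7]
width: 0.34
gripper_force: 30.0
```

Run:
```python
from h import *
s=st()
for n in('side','top'):
    im,d,m=grab(n); W=world(d,m)
    p=s['position']; D=np.hypot(W[...,0]-p[0],W[...,1]-p[1])
    P=W[(D<.06)]
    for lo,hi in((.066,.079),(.115,.135),(.135,.145),(.1,.115)):
        Q=P[(P[:,2]>lo)&(P[:,2]<hi)]
        if len(Q): print(n,lo,len(Q),np.round([Q.min(0),Q.max(0)],4).tolist())
```

```text
t 23.2 pos [ 0.6108 -0.0564  0.2184] z [-0.001 -0.    -1.   ] closing [ 1.     0.006 -0.001] F [-0.2 -0.9 -0.7] w 0.34 gf 30.0
side 0.066 818 [[0.5623, -0.1098, 0.0661], [0.6644, -0.0089, 0.079]]
side 0.115 320 [[0.5812, -0.0895, 0.1151], [0.6422, -0.0449, 0.1349]]
side 0.135 193 [[0.5838, -0.0862, 0.135], [0.6401, -0.0449, 0.145]]
side 0.1 119 [[0.5827, -0.0878, 0.1005], [0.6399, -0.0521, 0.115]]
```

Emit:
send_rows(
  motion="1 0.001 0.0005 -0.01 0 0 0;1 0 0 -0.01 0 0 0;1 0 0 -0.01 0 0 0;1 0 0 -0.006 0 0 0;1 0 0 0 0 0 0",
)

```text
clock: 23.92
position: [0.6125, -0.0548, 0.1821]
ee_rot: [-2.213, -2.229, 0.001]
force: [-0.3, -0.3, -1.7]
width: 0.342
gripper_force: 30.0
```

Emit:
send_rows(
  motion="1 0 0 -0.004 0 0 0;1 0 0 -0.003 0 0 0;1 0 0 0 0 0 0",
)

```text
clock: 24.3
position: [0.6128, -0.055, 0.176]
ee_rot: [2.213, 2.229, 0.0]
force: [-1.7, -1.0, 5.0]
width: 0.343
gripper_force: 30.0
```

Emit:
send_rows(
  motion="1 0 0 -0.0035 0 0 0;1 0 0 -0.003 0 0 0;1 0 0 -0.0015 0 0 0;1 0 0 0 0 0 0;1 0 0 0 0 0 0",
)

```text
clock: 24.92
position: [0.613, -0.0552, 0.1686]
ee_rot: [2.213, 2.229, 0.001]
force: [-3.9, -1.8, 8.4]
width: 0.345
gripper_force: 30.0
```

Run:
```python
from h import *
s=st()
im,d,m=grab('side'); W=world(d,m); p=(.6125,-.055)
D=np.hypot(W[...,0]-p[0],W[...,1]-p[1]); k=(D>.047)&(D<.054)&(W[...,2]>.03)&(W[...,2]<.085)&(W[...,1]<-.04)
Q=W[k]; print('ring top z pct',np.percentile(Q[:,2],[50,90,97]),len(Q))
Q=W[(D>.034)&(D<.043)&(W[...,2]>.045)&(W[...,2]<.085)]; print('ring face',np.percentile(Q[:,2],[25,50,75]),len(Q))
Q=W[(D<.055)&(W[...,2]>.045)&(W[...,2]<.066)]; print('ring xy',Q.min(0),Q.max(0))
Q=W[(D<.04)&(W[...,2]>.072)&(W[...,2]<.082)]; print('ball',Q.min(0),Q.max(0))
Q=W[(D<.05)&(W[...,2]>.1)&(W[...,2]<.106)]; print('neck low',Q.min(0),Q.max(0))
```

```text
t 24.93 pos [ 0.613  -0.0552  0.1686] z [ 0.001 -0.    -1.   ] closing [1.    0.007 0.001] F [-3.9 -1.8  8.4] w 0.345 gf 30.0
ring top z pct [0.05283403 0.05946135 0.06817425] 524
ring face [0.05904513 0.06266155 0.06428422] 216
ring xy [ 0.56188707 -0.10957017  0.04501654] [ 0.66490967 -0.00959812  0.06598091]
ball [ 0.58329564 -0.08870285  0.07203551] [ 0.64208089 -0.04368563  0.08183526]
neck low [ 0.59682598 -0.07348405  0.10003662] [ 0.63217568 -0.05173814  0.10597351]
```

Emit:
send_rows(
  motion="1 -0.0008 -0.0004 -0.0008 0 0 0;1 0 0 -0.0007 0 0 0;1 0 0 0 0 0 0;1 0 0 0 0 0 0;1 0 0 0 0 0 0",
)

```text
clock: 25.6
position: [0.6124, -0.0556, 0.1672]
ee_rot: [2.213, 2.228, 0.001]
force: [-3.1, -2.2, 8.8]
width: 0.343
gripper_force: 30.0
```

Run:
```python
from h import *
im0,d0,m=load('top'); W0=world(d0,m)
s=st()
im,d,m=grab('side'); W=world(d,m); z=np.load('side.npz')
D=np.hypot(W[...,0]-.6125,W[...,1]+.055)
Q=W[(D>.036)&(D<.043)&(W[...,2]>.045)&(W[...,2]<.085)]; h,e=np.histogram(Q[:,2],np.arange(.045,.086,.002)); print(list(zip(np.round(e,3),h)))
Q=W[(D<.04)&(W[...,2]>.072)&(W[...,2]<.082)]; print('ball',Q.min(0),Q.max(0))
for n,x,y in(('stamp',.437,.153),('tile',.41,-.010)):
    P=W[(np.hypot(W[...,0]-x,W[...,1]-y)<.035)&(W[...,2]>.01)]; print(n,len(P),P.mean(0),P[:,2].max())
```

```text
t 25.6 pos [ 0.6124 -0.0556  0.1672] z [ 0.002 -0.    -1.   ] closing [1.    0.007 0.002] F [-3.1 -2.2  8.8] w 0.343 gf 30.0
[(np.float64(0.045), np.int64(0)), (np.float64(0.047), np.int64(0)), (np.float64(0.049), np.int64(0)), (np.float64(0.051), np.int64(0)), (np.float64(0.053), np.int64(0)), (np.float64(0.055), np.int64(11)), (np.float64(0.057), np.int64(57)), (np.float64(0.059), np.int64(15)), (np.float64(0.061), np.int64(25)), (np.float64(0.063), np.int64(64)), (np.float64(0.065), np.int64(5)), (np.float64(0.067), np.int64(0)), (np.float64(0.069), np.int64(1)), (np.float64(0.071), np.int64(0)), (np.float64(0.073), np.int64(0)), (np.float64(0.075), np.int64(1)), (np.float64(0.077), np.int64(1)), (np.float64(0.079), np.int64(1)), (np.float64(0.081), np.int64(0)), (np.float64(0.083), np.int64(0))]
ball [ 0.58284334 -0.08897715  0.07210599] [ 0.6420787 -0.0452795  0.081961 ]
stamp 205 [0.43756271 0.14472057 0.0373731 ] 0.06472267539476251
tile 113 [ 0.40954401 -0.02399674  0.04433269] 0.06172341149137173
```

Emit:
send_rows(
  motion="1 -0.0004 -0.0004 -0.0008 0 0 0;1 0 0 0 0 0 0;1 0 0 0 0 0 0",
)

```text
clock: 26.02
position: [0.6122, -0.0559, 0.1665]
ee_rot: [2.212, 2.228, 0.002]
force: [-2.4, -1.0, 9.5]
width: 0.34
gripper_force: 30.0
```

Emit:
send_rows(
  motion="1 0 0 0 0 0 0",
)

```text
clock: 26.15
position: [0.6122, -0.0559, 0.1665]
ee_rot: [2.212, 2.228, 0.002]
force: [-2.9, -0.7, 10.0]
width: 0.343
gripper_force: 30.0
```

Emit:
send_rows(
  motion="1 0 0 0 0 0 0",
)

```text
clock: 26.28
position: [0.6122, -0.0559, 0.1666]
ee_rot: [2.212, 2.228, 0.002]
force: [-3.0, -1.5, 9.7]
width: 0.341
gripper_force: 30.0
```

```bash
python3 -c "
from h import *
st(); print(arm.sign_off())"
```

```text
t 26.27 pos [ 0.6122 -0.0559  0.1666] z [ 0.002 -0.    -1.   ] closing [1.    0.007 0.002] F [-3.  -1.5  9.7] w 0.341 gf 30.0
the job is handed in; nothing more can be done
None
```

I handed the job in at 26.3 s with both vials seated in pockets 1 and 2 and the flask held pressed in the ring, which I estimate at 14 of 16 mm down; sign-off returned no verdict, and I viewed 11 pictures against the limit of 10.

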